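# Lock the topping tub into its counter rack

## Task

Swing the retaining bar shut about its pin by pushing its orange free end, so that it carries the topping tub home, until it meets the rubber pad of the stop, and lean it there for about half a second (push with roughly 12 N, and never load the stop with more than 16 N; where the pad is set must be felt). Then slide the blue-handled bolt fully across in front of the bar's end so that it cannot swing out, and leave the cup, the bottle and the jar standing where they are.

Things in the scene. Friction and masses are not known exactly. Their poses are not given: they have to be found in the camera images.
- rack: Fixed rack, grey deck 12 mm thick. Origin on the table; rack y is the nominal shut line of the bar; x points from the open front into the tub's bay, z up. In its frame (mm): deck x -205..140, y -215..155; steel pin d 10 at (0, 110), cap 24 wide, top at z 42; bay guides' inner faces at y 74 and -62, x 20..128, 26 high; back wall at x 122. Turned up to 0.25 rad.
- bar: Loose polished bar on edge on the deck, 12 mm wide, 24 high, 0.2 kg, last 50 mm orange. Origin: centre of its eye, underside; x runs to the free end at 240 mm. The eye (32 wide) is captive on the rack's pin with 1.5 mm play. Starts open towards rack -x; shuts counter-clockwise until its x lies about along rack -y. Friction only (up to 3 N with the tub, more if pressed down); stays where left.
- bar_end (a point): Top centre of the bar's free end: 240 mm from the pin's axis, 36 mm above the table.
- stop: Fixed red block; a screw-set black rubber pad (20 wide, 24 high) stands out of it towards the bar and takes the bar's rear side. Origin: deck top, at (0, -100) mm in the rack's frame; block x 20..40. The pad's setting differs each time and is not reported: its face lies at rack x -3 to 15 mm. It is rigid. Leaned on = bar bears on it with over 6 N for 0.3 s; over 16 N damages it.
- tub: White tub with blue lid, 106 (rack x) by 126 by 52 mm, 0.17 to 0.35 kg, standing on the deck in the bay. Origin: centre of underside; starts at x 41 to 48, y about 6 mm in the rack's frame, in the bar's way. The closing bar pushes it home by itself (x over 50); at most it reaches the back wall (x 69).
- bolt (a joint): Bolt travel in m along rack +y: 0 to 0.006 at the start, 0.042 fully across (hard end). Takes 2.5 N, stays where left. Tongue 10 mm wide, 1 to 19 mm above the deck, centred at rack x -23.5 mm, its end at y -144 mm when drawn back. Passes in front of the bar's end with 2 to 23 mm clearance when the bar is on the stop; runs against its end if the bar is too far open.
- bolt_post (a point): Top centre of the bolt's blue upright post, 14 mm diameter, 34 mm high above the tongue, top 65 mm above the table; in the rack's frame at (-23.5, -180 + travel) mm. It moves with the bolt: push it along the rack's +y.
- cup: White paper cup, 84 mm wide, 100 mm high, standing on the table to the left of the rack; origin centre of underside. Leave it alone.
- sauce: Red sauce bottle, 56 mm diameter, 150 mm high, standing on the table to the left of the rack; origin centre of underside. Leave it alone.
- jar: Small amber jar, 44 mm diameter, 75 mm high, standing on the deck behind the stop; origin centre of underside. Leave it alone.
Mind the look-alikes: they are no part of the job. Several things have the shape of the tub; the one meant has the colours described above.

How it is judged:
By the outcome, as a careful person would: the job done as asked, in the order asked, and still so for the second after the job is handed in, with the robot touching nothing.
It also fails if it takes over 67 s, if anything falls off the work surface, if the arm or the gripper's body presses on something with over 40 N, if the wrist force passes 120 N, or if a joint passes its speed limit or range.

## Robot

A 7-joint arm with a two-finger parallel gripper is mounted at the origin on the work surface. World frame = base frame: x ahead of the robot, y to its left, z up, the work surface at z = 0. Lengths are in m, angles in rad, forces in N, time in s.
With the tool pointing down it reaches from about 0.4 to 0.875 m from the base axis. Payload 19.3 kg.
Tool frame: the origin (TCP) lies at the very end of the fingers, on their centre line; the grasp point (between the pads) lies 19 mm behind it; z points along the fingers, y is the direction in which the jaws open and shut (so a half turn about z gives the same grasp; the last joint's range is limited). The gripper opens to 85 mm and grips with 20 to 120 N. Pads are 22 mm wide; open, the fingers measure 114 mm over their backs; the gripper's body (76 mm by 85 mm) begins 54 mm behind the grasp point. The pads swing forward as they close: fully open they stand 13 mm farther back than shut.
Start: joints at [1.05, 0.521, -0.036, 1.599, 0.021, 1.021, -0.113], TCP at [0.272, -0.563, 0.231] pointing down, gripper open.
Joint ranges: [-2.91, 2.91], [-0.3, 2.13], [-1.5, 1.42], [0.17, 2.43], [-1.26, 4.41], [0.16, 1.93], [-2.52, 2.52]. Speed limits (rad/s): [1.89, 1.89, 2.39, 2.39, 3.01, 3.01, 3.01].

## Interface

Orientations are given as [roll, pitch, yaw] about the fixed x, y, z axes, in that order (R = Rz(yaw) Ry(pitch) Rx(roll)).
In Python, from workcell import bot gives the robot as it stands. The module is installed in compiled form; this text tells all that it offers.
- The arm moves only by the shell command python3 -m inch 'ROWS' [FORCE]. ROWS is JSON, a list of rows, each an object of numbers: "dx", "dy", "dz": the shift along the tool's x, y, z in mm; "rx", "ry", "rz": the turn, a rotation vector about the tool's x, y, z in rad; "hand": the closure, from -1 (fully open) to 1 (shut), so that 0 is half open. In form: [{"dx": .., "dy": .., "dz": .., "rx": .., "ry": .., "rz": .., "hand": ..}, ...]. A call has 1 to 10 rows; each row shifts and turns the commanded pose from where the row before left it, along the tool's axes as they then stand; what a row does not reach is not made up. A row lasts 1/10 s, in which the tool goes at most 50 mm and 8.59 degrees, less where a joint would pass 70% of its speed; a pose out of reach is approached as far as the arm can. A call with a gripper value outside its range is refused whole. The fingers move at their own pace and stop on an object; FORCE is the grip in N (left out, the last holds). Time passes only in rows, so rows that do not move let the fingers close. It gives the time, the measured TCP pose, the force and the opening at its end, in the units of the state.
- bot.observe(): the state, without advancing time (a new reading comes with each control period).
- bot.grab_frame(name): name is "side" or "top" or "wrist"; returns (picture, depth): 480x640x3 uint8, red, green, blue; 480x640 float32, m along the optical axis (not along the pixel's ray), 0 where there is no reading.
- bot.get_calibration(name): a dict with "vertical_fov" (degrees; the focal length in pixels is half the picture's height over the tangent of half this angle, whatever the lens; pixels are square), "cx", "cy" (the principal point, pixels), "k1" (the pictures are not rectified: a ray, as slopes to the right and down, at radius r is drawn at 1 + k1 r^2 times it, then the intrinsics apply), "origin" and "orientation" of the camera in the world. Camera axes: x right, y down, z forward; pixel columns grow to the right and rows downward; lengths in m; the calibration is good to about 2 mm. A picture is of the moment at which its call begins: read the wrist's pose just before it. get_calibration takes no time and is no camera call; for the wrist camera it gives the pose at the moment of the call.
- bot.job_done(): hands the job in, once; it reports no verdict.
Trained networks look in the newest picture that a camera, given by its name, has taken for a name from the list of things; names that differ only in an ending like _2 or _b are one class to them, and where a whole thing is asked for, a point or a joint stands for the part that bears it (a point fixed in the world has none). Each returns a list of dicts, best first, with "score" (0 to 1); they miss things now and then, are a little off and sometimes report something else, mostly with a low value. They report only what shows in the picture. A call takes as long as a camera call. They do not tell look-alikes from the thing itself.
- bot.trace(camera, target): "region" (480x640 bool, what is visible of it) and "box" ([left, top, right, bottom] in pixels, round what is visible of it).
- bot.tip_of(camera, target): "centre" ([row, column] in pixels: a listed point, or the origin of a listed thing).
The state is a dict: "clock": time; "qpos": joint angles; "qd": joint speeds; "joint_efforts": joint torques, N m; "position": TCP position; "tool_rot": TCP orientation; "force": force on the tool from outside, world axes, zero at the start; "moment": the same for the moment, N m; "grip_width": finger opening in m.
Only numpy, scipy, OpenCV 4.12 (cv2) and the standard library are available. Lean on these libraries where they do the work, as an engineer would, in place of code of your own. Each camera call takes 0.05 s, during which the arm holds its last target.

## Working session

There is one attempt and no reset: what is moved stays moved. The work goes in short steps, Python scripts to look and compute and a shell command to move; the robot and the scene stay as the last step left them, time stands still between calls to the robot, and variables do not carry over. Pictures are saved under pics/ and viewed, and the job is handed in when it is done.

```bash
mkdir -p pics
python3 - <<'E'
from workcell import bot
import cv2,json
s=bot.observe(); print({k:(v if not hasattr(v,'tolist') else v.tolist()) for k,v in s.items()})
for n in ("top","side"):
    p,d=bot.grab_frame(n); cv2.imwrite(f"pics/{n}0.png",p[:,:,::-1]); print(n,bot.get_calibration(n))
    for t in ("bar_end","bar","bolt_post","stop","tub","rack","jar","cup","sauce"):
        print(t,[(round(r['score'],2),[round(float(x)) for x in r['centre']]) for r in bot.tip_of(n,t)][:3])
E
```

```text
{'clock': 0.0, 'qpos': [1.049810797950266, 0.5220191051499605, -0.036345258142345606, 1.5999703782955104, 0.021231287405054422, 1.0210870644881047, -0.11280908506985118], 'qd': [-0.0006415630893467463, -0.0007021902723222062, 5.4203717787928754e-05, 0.0002656264872429033, -0.00022231292342842399, -0.0005665499328422093, -0.0004623721806207381], 'joint_efforts': [0.0018413779616821557, -92.70962476730347, 1.9804278016090393, -36.99406385421753, 0.01784227613825351, 0.008247173682320863, 4.466264840630174e-05], 'position': [0.27212784372559723, -0.5622959136940319, 0.23073583536282496], 'tool_rot': [-3.1404988098544164, 9.47089017624414e-05, 0.4507976856443874], 'force': [0.60326074687692, 0.803669131999089, -0.6933788285138921], 'moment': [-0.042878873879034635, -0.012862556190716032, -0.06062699883065248], 'grip_width': 0.08535434361545496}
top {'vertical_fov': 47.794436417481585, 'cx': 322.9080268588826, 'cy': 241.5980220521936, 'k1': -0.1436213891368829, 'origin': array([3.19996577e-01, 7.39999132e-04, 1.36295433e+00]), 'orientation': array([-2.92175951, -0.00477956, -1.55021763])}
[... 229 characters left out ...]
[230, 315])]
jar [(0.9, [218, 387])]
cup [(0.76, [244, 170])]
sauce [(0.98, [290, 165]), (0.5, [253, 387])]
side {'vertical_fov': 44.45665732078886, 'cx': 315.7388798126013, 'cy': 242.8229468832219, 'k1': -0.06095026186520601, 'origin': array([0.51593206, 0.93564378, 0.96303829]), 'orientation': array([-2.34225973,  0.01494039, -3.06094626])}
bar_end [(0.56, [256, 379]), (0.42, [196, 324]), (0.16, [208, 285])]
bar [(0.83, [296, 276]), (0.39, [196, 325])]
bolt_post [(0.62, [415, 367]), (0.61, [194, 325])]
stop [(0.43, [231, 308])]
tub [(0.92, [165, 392]), (0.9, [258, 274]), (0.6, [162, 312])]
rack [(0.65, [264, 293])]
jar [(0.9, [208, 285])]
cup [(0.74, [414, 293])]
sauce [(0.96, [418, 369])]
```

View pics/top0.png

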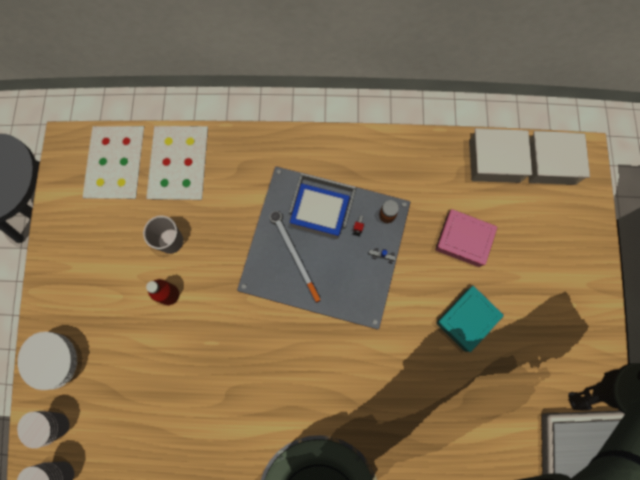

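View pics/side0.png

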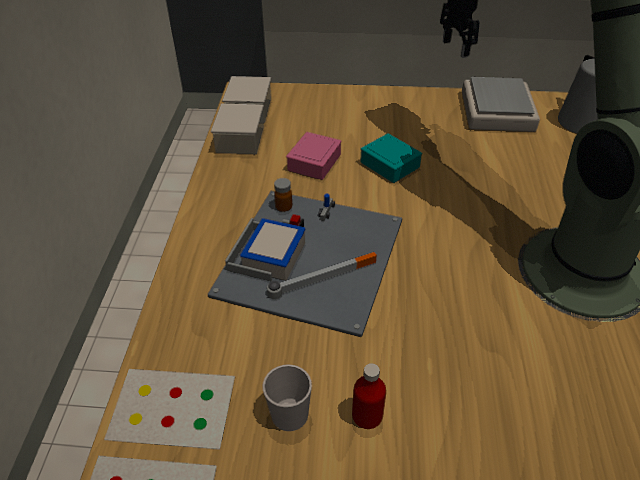

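```bash
cat > h.py <<'E'
import numpy as np,cv2
from scipy.spatial.transform import Rotation as R
from workcell import bot
def cal(n):
    c=bot.get_calibration(n); f=240/np.tan(np.radians(c['vertical_fov'])/2)
    K=np.array([[f,0,c['cx']],[0,f,c['cy']],[0,0,1]]); return K,np.array([c['k1'],0,0,0.]),R.from_euler('xyz',c['orientation']).as_matrix(),np.array(c['origin'])
def proj(n,P,C=None):
    K,D,Rm,o=C or cal(n); P=np.atleast_2d(P).astype(float)
    rv=cv2.Rodrigues(Rm.T)[0]; return cv2.projectPoints(P,rv,-Rm.T@o,K,D)[0][:,0]
def unproj(n,uv,z,C=None):
    K,D,Rm,o=C or cal(n)
    q=cv2.undistortPoints(np.array(uv,float).reshape(-1,1,2),K,D)[:,0]
    d=np.c_[q,np.ones(len(q))]@Rm.T; t=(z-o[2])/d[:,2]; return o+d*t[:,None]
E
python3 - <<'E'
from h import *
p=cv2.imread('pics/top0.png'); cv2.imwrite('pics/topc.png',cv2.resize(p[150:345,225:425],None,fx=3,fy=3,interpolation=cv2.INTER_CUBIC))
r=bot.trace('top','rack')[0]; m=r['region'].astype(np.uint8)
c=max(cv2.findContours(m,0,2)[0],key=cv2.contourArea); print(r['score'],cv2.minAreaRect(c)); 
pts=cv2.approxPolyDP(cv2.convexHull(c),5,True)[:,0]; print(pts); print(unproj('top',pts,0.012).round(4))
for t,z in(('bar_end',.036),('bolt_post',.065),('jar',.012),('bar',.012),('tub',.012)):
    for n in('top',):
        u=bot.tip_of(n,t)[0]['centre']; print(t,unproj(n,[u[1],u[0]],z).round(4))
E
```

```text
0.85 ((324.6495361328125, 246.44256591796875), (147.25570678710938, 133.3805694580078), 15.018359184265137)
[[275 166]
 [409 201]
 [378 329]
 [237 290]]
[[ 0.8242  0.1315  0.012 ]
 [ 0.7355 -0.2222  0.012 ]
 [ 0.4028 -0.1407  0.012 ]
 [ 0.4925  0.214   0.012 ]]
bar_end [[0.4703 0.0132 0.036 ]]
bolt_post [[ 0.5893 -0.1529  0.065 ]]
jar [[ 0.6886 -0.1643  0.012 ]]
bar [[0.6724 0.1256 0.012 ]]
tub [[0.6905 0.0138 0.012 ]]
```

View pics/topc.png

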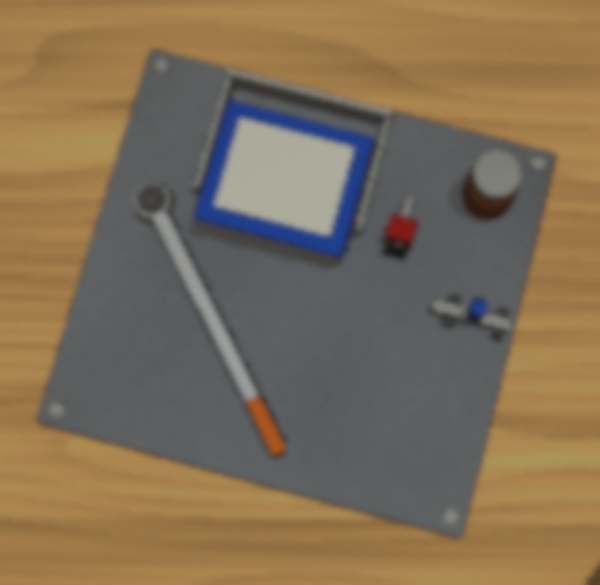

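```bash
cat >> h.py <<'E'
def W(p,xy):  # pose (x,y,yaw), rack mm -> world m
    xy=np.atleast_2d(xy)/1000.; c,s=np.cos(p[2]),np.sin(p[2]); return np.c_[p[0]+c*xy[:,0]-s*xy[:,1],p[1]+s*xy[:,0]+c*xy[:,1]]
def Rk(p,w):
    d=np.atleast_2d(w)[:,:2]-p[:2]; c,s=np.cos(p[2]),np.sin(p[2]); return 1000*np.c_[c*d[:,0]+s*d[:,1],-s*d[:,0]+c*d[:,1]]
E
python3 - <<'E'
from h import *
from scipy.optimize import least_squares
C=cal('top')
uv=np.array([(275.7,166.7),(410.3,201),(379.3,328.7),(238,290.3),(275.7,216.3)])
rk=np.array([(140,155),(140,-215),(-205,-215),(-205,155),(0,110)]);z=np.array([.012]*4+[.042])
f=lambda p:(proj('top',np.c_[W(p,rk),z],C)-uv).ravel()
r=least_squares(f,[.63,0,-.24]);p=r.x;print(p,f(p).round(1))
np.save('p.npy',p)
print('post',Rk(p,unproj('top',(384.3,252.3),.065)),'jar',Rk(p,unproj('top',(225+497/3,150+168/3),.087)))
e=Rk(p,unproj('top',(318,301.),.036));print('end',e,'ang',np.arctan2(e[0,1]-110,e[0,0]),np.hypot(e[0,0],e[0,1]-110))
# check in side
s=cv2.imread('pics/side0.png')
for v in proj('side',np.c_[W(p,np.r_[rk,[(-23.5,-178)],e]),np.r_[z,.065,.036]]): cv2.circle(s,tuple(int(round(a)) for a in v),2,(0,255,0),1)
cv2.imwrite('pics/sidechk.png',cv2.resize(s[180:350,190:420],None,fx=3,fy=3,interpolation=cv2.INTER_CUBIC))
E
```

```text
[ 0.65221871  0.01425218 -0.24155825] [-0.6 -1.1  0.9 -0.4  0.6  0.8 -1.   0.6  0.  -0.1]
post [[ -24.43228831 -175.65677535]] jar [[  87.55576444 -162.20598425]]
end [[-178.73966553  -48.96182659]] ang -2.4146937070555388 239.20018885623756
```

View pics/sidechk.png

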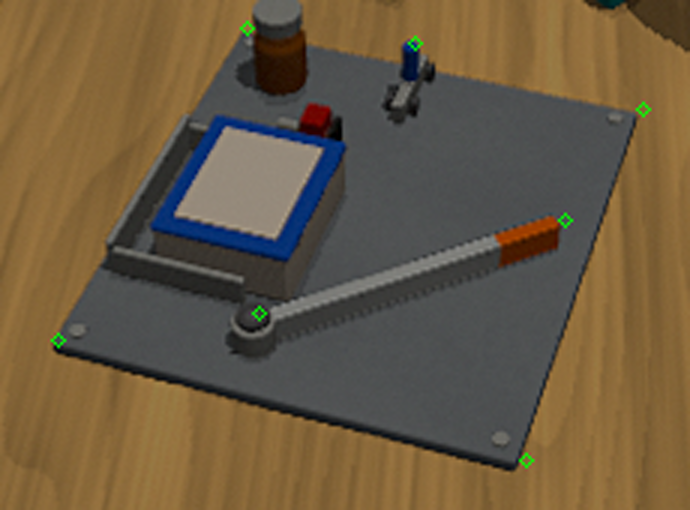

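```bash
python3 -m inch '[{"dx":22.4,"dy":-23.1,"hand":1},{"dx":22.4,"dy":-23.1,"hand":1},{"dx":22.4,"dy":-23.1,"hand":1},{"dx":22.4,"dy":-23.1,"hand":1},{"dx":22.4,"dy":-23.1,"hand":1},{"dx":22.4,"dy":-23.1,"hand":1},{"dx":22.4,"dy":-23.1,"hand":1},{"dx":22.4,"dy":-23.1,"hand":1},{"dx":22.4,"dy":-23.1,"hand":1},{"dx":22.4,"dy":-23.1,"hand":1}]' 60
python3 -m inch '[{"dx":22.4,"dy":-23.1},{"dx":22.4,"dy":-23.1},{"dx":22.4,"dy":-23.1},{"dx":22.4,"dy":-23.1},{"dx":22.4,"dy":-23.1},{"dx":22.4,"dy":-23.1},{"dx":22.4,"dy":-23.1},{"dx":22.4,"dy":-23.1},{"dx":22.4,"dy":-23.1},{"dx":22.4,"dy":-23.1}]'
python3 -m inch '[{"rz":0.14},{"rz":0.14},{"rz":0.14},{"rz":0.14},{"rz":0.14},{"rz":0.14},{"rz":0.14},{"rz":0.14},{"rz":0.14},{"rz":0.14}]'
python3 -m inch '[{"rz":0.137},{},{}]'
```

```text
schema error: expected keys dx, dy, dz, rx, ry, rz, hand
schema error: expected keys dx, dy, dz, rx, ry, rz, hand
schema error: expected keys dx, dy, dz, rx, ry, rz, hand
schema error: expected keys dx, dy, dz, rx, ry, rz, hand
```

```bash
python3 -m inch '[{"dx":22.4,"dy":-23.1,"dz":0,"rx":0,"ry":0,"rz":0,"hand":1},{"dx":22.4,"dy":-23.1,"dz":0,"rx":0,"ry":0,"rz":0,"hand":1},{"dx":22.4,"dy":-23.1,"dz":0,"rx":0,"ry":0,"rz":0,"hand":1},{"dx":22.4,"dy":-23.1,"dz":0,"rx":0,"ry":0,"rz":0,"hand":1},{"dx":22.4,"dy":-23.1,"dz":0,"rx":0,"ry":0,"rz":0,"hand":1},{"dx":22.4,"dy":-23.1,"dz":0,"rx":0,"ry":0,"rz":0,"hand":1},{"dx":22.4,"dy":-23.1,"dz":0,"rx":0,"ry":0,"rz":0,"hand":1},{"dx":22.4,"dy":-23.1,"dz":0,"rx":0,"ry":0,"rz":0,"hand":1},{"dx":22.4,"dy":-23.1,"dz":0,"rx":0,"ry":0,"rz":0,"hand":1},{"dx":22.4,"dy":-23.1,"dz":0,"rx":0,"ry":0,"rz":0,"hand":1}]' 60
python3 -m inch '[{"dx":22.4,"dy":-23.1,"dz":0,"rx":0,"ry":0,"rz":0,"hand":1},{"dx":22.4,"dy":-23.1,"dz":0,"rx":0,"ry":0,"rz":0,"hand":1},{"dx":22.4,"dy":-23.1,"dz":0,"rx":0,"ry":0,"rz":0,"hand":1},{"dx":22.4,"dy":-23.1,"dz":0,"rx":0,"ry":0,"rz":0,"hand":1},{"dx":22.4,"dy":-23.1,"dz":0,"rx":0,"ry":0,"rz":0,"hand":1},{"dx":22.4,"dy":-23.1,"dz":0,"rx":0,"ry":0,"rz":0,"hand":1},{"dx":22.4,"dy":-23.1,"dz":0,"rx":0,"ry":0,"rz":0,"hand":1},{"dx":22.4,"dy":-23.1,"dz":0,"rx":0,"ry":0,"rz":0,"hand":1},{"dx":22.4,"dy":-23.1,"dz":0,"rx":0,"ry":0,"rz":0,"hand":1},{"dx":22.4,"dy":-23.1,"dz":0,"rx":0,"ry":0,"rz":0,"hand":1}]'
```

```text
clock: 2.3
position: [0.3736, -0.2559, 0.2315]
tool_rot: [3.141, -0.0, 0.451]
force: [0.1, 0.0, -0.4]
grip_width: -0.0005
clock: 3.3
position: [0.4746, 0.0498, 0.2315]
tool_rot: [3.141, -0.0, 0.451]
force: [0.4, -0.9, 0.7]
grip_width: 0.0001
```

```bash
python3 -m inch '[{"dx":0,"dy":0,"dz":0,"rx":0,"ry":0,"rz":0.14,"hand":1},{"dx":0,"dy":0,"dz":0,"rx":0,"ry":0,"rz":0.14,"hand":1},{"dx":0,"dy":0,"dz":0,"rx":0,"ry":0,"rz":0.14,"hand":1},{"dx":0,"dy":0,"dz":0,"rx":0,"ry":0,"rz":0.14,"hand":1},{"dx":0,"dy":0,"dz":0,"rx":0,"ry":0,"rz":0.14,"hand":1},{"dx":0,"dy":0,"dz":0,"rx":0,"ry":0,"rz":0.14,"hand":1},{"dx":0,"dy":0,"dz":0,"rx":0,"ry":0,"rz":0.14,"hand":1},{"dx":0,"dy":0,"dz":0,"rx":0,"ry":0,"rz":0.14,"hand":1},{"dx":0,"dy":0,"dz":0,"rx":0,"ry":0,"rz":0.14,"hand":1},{"dx":0,"dy":0,"dz":0,"rx":0,"ry":0,"rz":0.14,"hand":1}]'
python3 -m inch '[{"dx":0,"dy":0,"dz":0,"rx":0,"ry":0,"rz":0.137,"hand":1},{"dx":0,"dy":0,"dz":0,"rx":0,"ry":0,"rz":0,"hand":1}]'
cat > st.py <<'E'
from h import *
p=np.load('p.npy'); s=bot.observe(); P=s['position']; F=np.array(s['force']); y=s['tool_rot'][2]
tx=np.array([np.cos(y),np.sin(y)]);ty=np.array([np.sin(y),-np.cos(y)])
r=Rk(p,P)[0]; print('t',round(s['clock'],2),'rack',r.round(1),'z',round(P[2]*1e3,1),'yaw_rack',round(y-p[2],3),'rpy',np.round(s['tool_rot'],3),'Ftool xyz',(F[:2]@tx).round(2),(F[:2]@ty).round(2),round(F[2],2),'grip',round(s['grip_width'],4))
E
python3 st.py
```

```text
clock: 4.3
position: [0.4728, 0.0472, 0.2282]
tool_rot: [3.134, 0.006, -0.807]
force: [-0.3, 0.8, -1.2]
grip_width: -0.0005
clock: 4.5
position: [0.4719, 0.0479, 0.2263]
tool_rot: [3.128, 0.008, -0.876]
force: [-0.1, 0.1, 0.2]
grip_width: 0.0001
t 4.5 rack [-183.1  -10.4] z 226.3 yaw_rack -0.634 rpy [ 3.128  0.008 -0.876] Ftool xyz -0.13 -0.03 0.16 grip 0.0001
```

```bash
python3 -c "
from h import *
print(np.round(bot.observe()['qpos'],3))"; python3 -m inch '[{"dx":0,"dy":0,"dz":0,"rx":0,"ry":0,"rz":0,"hand":1}]'; python3 -c "
from h import *
print(np.round(bot.observe()['qpos'],3))"
```

```text
[-0.539  0.316  0.393  1.993 -0.155  0.877 -2.509]
clock: 4.6
position: [0.4718, 0.0485, 0.2262]
tool_rot: [3.128, 0.009, -0.872]
force: [0.6, -0.3, 0.7]
grip_width: -0.0002
[-0.53   0.315  0.38   1.993 -0.152  0.877 -2.509]
```

```bash
python3 -m inch '[{"dx":0,"dy":0,"dz":0,"rx":0,"ry":0,"rz":-0.146,"hand":1},{"dx":0,"dy":0,"dz":0,"rx":0,"ry":0,"rz":-0.146,"hand":1},{"dx":0,"dy":0,"dz":0,"rx":0,"ry":0,"rz":-0.146,"hand":1},{"dx":0,"dy":0,"dz":0,"rx":0,"ry":0,"rz":-0.146,"hand":1},{"dx":0,"dy":0,"dz":0,"rx":0,"ry":0,"rz":-0.146,"hand":1},{"dx":0,"dy":0,"dz":0,"rx":0,"ry":0,"rz":-0.146,"hand":1},{"dx":0,"dy":0,"dz":0,"rx":0,"ry":0,"rz":-0.146,"hand":1},{"dx":0,"dy":0,"dz":0,"rx":0,"ry":0,"rz":-0.146,"hand":1},{"dx":0,"dy":0,"dz":0,"rx":0,"ry":0,"rz":-0.146,"hand":1},{"dx":0,"dy":0,"dz":0,"rx":0,"ry":0,"rz":-0.146,"hand":1}]'
python3 -m inch '[{"dx":0,"dy":0,"dz":0,"rx":0,"ry":0,"rz":-0.146,"hand":1},{"dx":0,"dy":0,"dz":0,"rx":0,"ry":0,"rz":-0.146,"hand":1},{"dx":0,"dy":0,"dz":0,"rx":0,"ry":0,"rz":-0.146,"hand":1},{"dx":0,"dy":0,"dz":0,"rx":0,"ry":0,"rz":-0.146,"hand":1},{"dx":0,"dy":0,"dz":0,"rx":0,"ry":0,"rz":-0.146,"hand":1},{"dx":0,"dy":0,"dz":0,"rx":0,"ry":0,"rz":-0.146,"hand":1},{"dx":0,"dy":0,"dz":0,"rx":0,"ry":0,"rz":-0.146,"hand":1},{"dx":0,"dy":0,"dz":0,"rx":0,"ry":0,"rz":-0.146,"hand":1},{"dx":0,"dy":0,"dz":0,"rx":0,"ry":0,"rz":-0.146,"hand":1},{"dx":0,"dy":0,"dz":0,"rx":0,"ry":0,"rz":0,"hand":1}]'
python3 st.py;  python3 -c "
from h import *
print(np.round(bot.observe()['qpos'],3))"
```

```text
clock: 5.6
position: [0.472, 0.0471, 0.2266]
tool_rot: [-3.133, 0.013, 0.592]
force: [-0.1, -0.6, 0.0]
grip_width: 0.0001
clock: 6.6
position: [0.4721, 0.047, 0.2267]
tool_rot: [-3.128, -0.005, 1.902]
force: [0.1, 0.3, 0.1]
grip_width: -0.0001
t 6.6 rack [-182.7  -11.3] z 226.7 yaw_rack 2.143 rpy [-3.128 -0.005  1.902] Ftool xyz 0.28 0.25 0.1 grip -0.0001
[-0.065  0.302 -0.194  1.97   0.069  0.89   0.036]
```

```bash
python3 -m inch '[{"dx":0,"dy":0,"dz":0,"rx":0,"ry":0,"rz":-0.15,"hand":1},{"dx":0,"dy":0,"dz":25,"rx":0,"ry":0,"rz":0,"hand":1},{"dx":0,"dy":0,"dz":25,"rx":0,"ry":0,"rz":0,"hand":1},{"dx":0,"dy":0,"dz":25,"rx":0,"ry":0,"rz":0,"hand":1},{"dx":0,"dy":0,"dz":25,"rx":0,"ry":0,"rz":0,"hand":1},{"dx":0,"dy":0,"dz":25,"rx":0,"ry":0,"rz":0,"hand":1},{"dx":0,"dy":0,"dz":25,"rx":0,"ry":0,"rz":0,"hand":1},{"dx":0,"dy":0,"dz":20,"rx":0,"ry":0,"rz":0,"hand":1},{"dx":0,"dy":0,"dz":0,"rx":0,"ry":0,"rz":0,"hand":1}]'
python3 st.py
python3 - <<'E'
from h import *
C=cal('wrist');p,d=bot.grab_frame('wrist');cv2.imwrite('pics/w1.png',p[:,:,::-1])
p,d=bot.grab_frame('side');cv2.imwrite('pics/s1.png',cv2.resize(p[150:400,150:470,::-1],None,fx=2.4,fy=2.4))
E
```

```text
clock: 7.5
position: [0.4681, 0.0472, 0.0547]
tool_rot: [-3.125, -0.008, 2.044]
force: [-0.1, -0.6, 0.3]
grip_width: -0.0
t 7.5 rack [-186.6  -12. ] z 54.7 yaw_rack 2.286 rpy [-3.125 -0.008  2.044] Ftool xyz -0.49 -0.35 0.28 grip -0.0
```

View pics/s1.png

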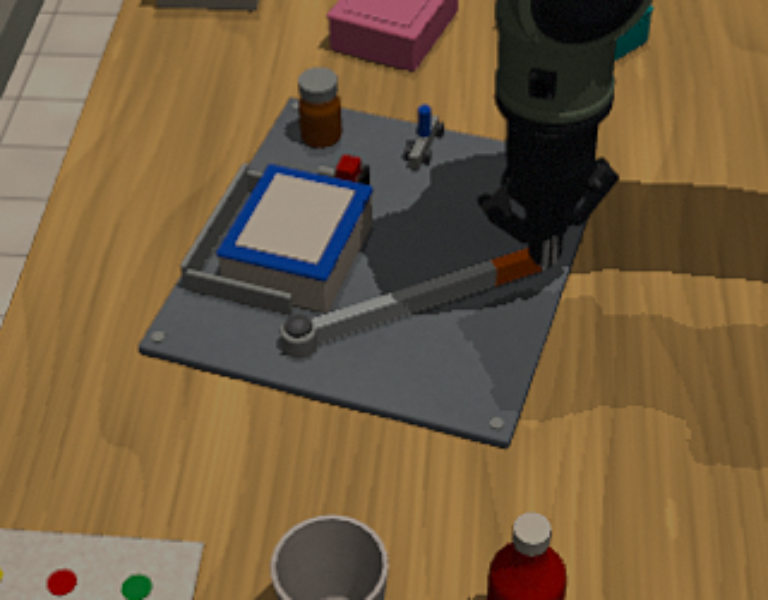

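View pics/w1.png

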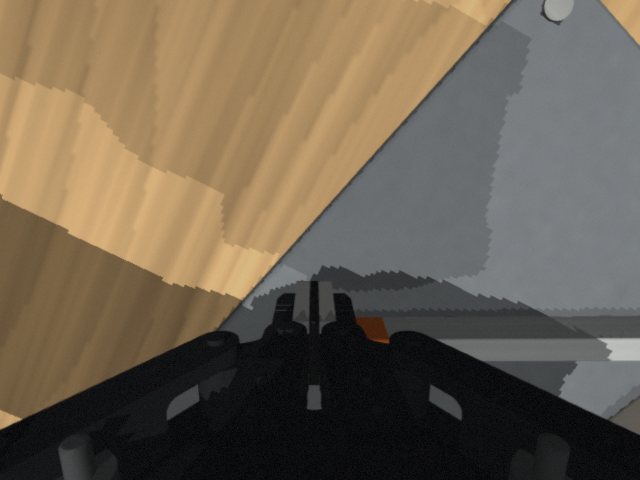

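Run:
```python
from h import *
p=np.load('p.npy');im=cv2.imread('pics/w1.png');a=-2.4147
u=np.array([np.cos(a),np.sin(a)]);n=np.array([-u[1],u[0]])
q=np.array([(0,110)+u*r+n*s for r in(100,190,240) for s in(-6,6)])
print(proj('wrist',np.c_[W(p,q),[.036]*6]).round())
s=bot.observe();print(proj('wrist',s['position']), proj('wrist',np.r_[s['position'][:2],.03]))
```

```text
[[571. 333.]
 [568. 355.]
 [378. 333.]
 [377. 356.]
 [272. 333.]
 [273. 356.]]
[[314.22511987 299.38787535]] [[314.91780466 276.14493656]]
```

```bash
python3 -m inch '[{"dx":0,"dy":0,"dz":12,"rx":0,"ry":0,"rz":0,"hand":1},{"dx":0,"dy":0,"dz":12,"rx":0,"ry":0,"rz":0,"hand":1},{"dx":0,"dy":0,"dz":8,"rx":0,"ry":0,"rz":0,"hand":1},{"dx":0,"dy":0,"dz":0,"rx":0,"ry":0,"rz":0,"hand":1}]'; python3 st.py
python3 - <<'E'
import numpy as np
# push path: tool centre offset 17 behind bar axis at r=215
pin=np.array([0,110.]);prev=None
for b in np.linspace(-2.4147,-1.571,8):
    u=np.array([np.cos(b),np.sin(b)]);n=np.array([-u[1],u[0]]);c=pin+215*u-17*n;print(round(b,3),c.round(1))
E
```

```text
clock: 8.0
position: [0.4681, 0.0471, 0.0233]
tool_rot: [-3.125, -0.007, 2.048]
force: [-0.2, 0.3, -0.9]
grip_width: -0.0001
t 8.0 rack [-186.6  -12.1] z 23.3 yaw_rack 2.29 rpy [-3.125 -0.007  2.048] Ftool xyz 0.31 -0.05 -0.89 grip -0.0001
-2.415 [-172.   -20.2]
-2.294 [-155.1  -39.9]
-2.174 [-135.9  -57.5]
-2.053 [-114.8  -72.6]
-1.933 [-92.  -85.1]
-1.812 [-67.9 -94.7]
-1.692 [ -42.8 -101.4]
-1.571 [ -17. -105.]
```

```bash
python3 -m inch '[{"dx":-8,"dy":1,"dz":0,"rx":0,"ry":0,"rz":0,"hand":1},{"dx":-7,"dy":1,"dz":0,"rx":0,"ry":0,"rz":0,"hand":1},{"dx":-5,"dy":0,"dz":0,"rx":0,"ry":0,"rz":0,"hand":1},{"dx":-6,"dy":-0.5,"dz":0,"rx":0,"ry":0,"rz":-0.03,"hand":1},{"dx":-8.6,"dy":-0.7,"dz":0,"rx":0,"ry":0,"rz":-0.04,"hand":1},{"dx":-8.6,"dy":-0.7,"dz":0,"rx":0,"ry":0,"rz":-0.04,"hand":1},{"dx":-8.6,"dy":-0.7,"dz":0,"rx":0,"ry":0,"rz":-0.04,"hand":1}]'; python3 st.py
python3 - <<'E'
from h import *
p,d=bot.grab_frame('side');cv2.imwrite('pics/s2.png',cv2.resize(p[150:400,150:470,::-1],None,fx=2.4,fy=2.4))
p,d=bot.grab_frame('top');cv2.imwrite('pics/t2.png',cv2.resize(p[150:345,225:425,::-1],None,fx=3,fy=3))
E
```

```text
clock: 8.7
position: [0.494, 0.0008, 0.0242]
tool_rot: [-3.128, -0.008, 2.199]
force: [0.0, -0.4, 0.4]
grip_width: -0.0005
t 8.7 rack [-150.4  -50.9] z 24.2 yaw_rack 2.441 rpy [-3.128 -0.008  2.199] Ftool xyz -0.37 -0.25 0.44 grip -0.0005
```

View pics/s2.png

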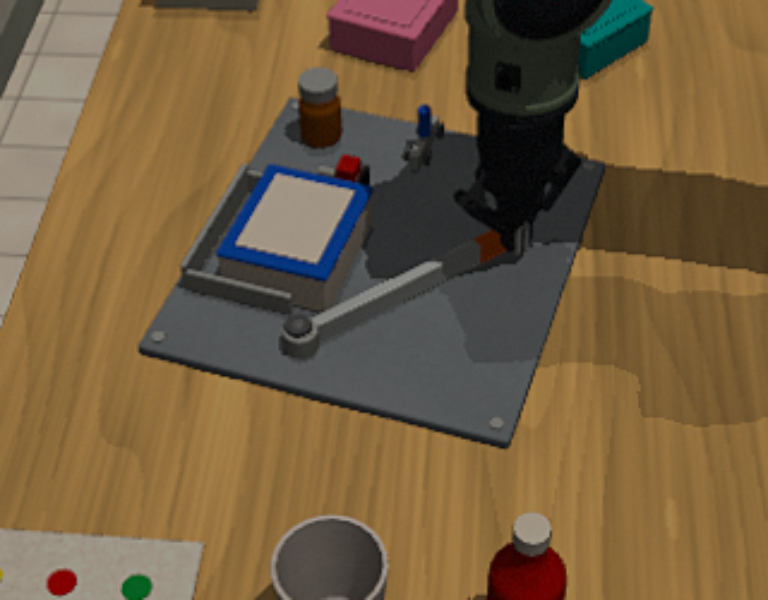

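View pics/t2.png

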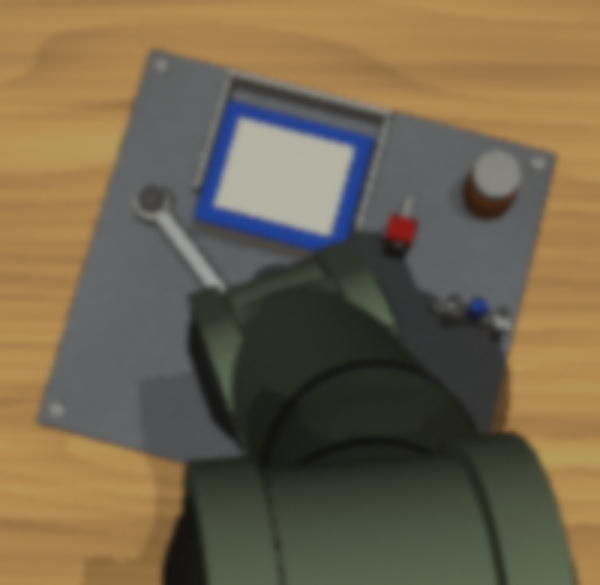

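```bash
python3 -m inch '[{"dx":-10.8,"dy":-0.5,"dz":0,"rx":0,"ry":0,"rz":-0.05,"hand":1},{"dx":-10.8,"dy":-0.5,"dz":0.1,"rx":0,"ry":0,"rz":-0.05,"hand":1},{"dx":-10.8,"dy":-0.5,"dz":0.1,"rx":0,"ry":0,"rz":-0.05,"hand":1},{"dx":-10.8,"dy":-0.5,"dz":0.1,"rx":0,"ry":0,"rz":-0.05,"hand":1},{"dx":-10.8,"dy":-0.5,"dz":0.1,"rx":0,"ry":0,"rz":-0.05,"hand":1},{"dx":-10.8,"dy":-0.5,"dz":0.1,"rx":0,"ry":0,"rz":-0.05,"hand":1},{"dx":-10.8,"dy":-0.5,"dz":0,"rx":0,"ry":0,"rz":-0.05,"hand":1},{"dx":-8,"dy":0,"dz":0,"rx":0,"ry":0,"rz":-0.05,"hand":1},{"dx":0,"dy":0,"dz":0,"rx":0,"ry":0,"rz":0,"hand":1}]'; python3 st.py
```

```text
clock: 9.7
position: [0.5509, -0.0595, 0.0226]
tool_rot: [-3.133, -0.013, 2.597]
force: [1.0, -0.4, -0.2]
grip_width: 0.0003
t 9.7 rack [-80.7 -95.8] z 22.6 yaw_rack 2.838 rpy [-3.133 -0.013  2.597] Ftool xyz -1.05 0.17 -0.2 grip 0.0003
```

```bash
python3 -m inch '[{"dx":-8,"dy":0.2,"dz":0,"rx":0,"ry":0,"rz":-0.05,"hand":1},{"dx":-8,"dy":0.2,"dz":0,"rx":0,"ry":0,"rz":-0.05,"hand":1},{"dx":-8,"dy":0.2,"dz":0,"rx":0,"ry":0,"rz":-0.05,"hand":1},{"dx":-7,"dy":0.2,"dz":0,"rx":0,"ry":0,"rz":-0.05,"hand":1},{"dx":-5,"dy":0.2,"dz":0,"rx":0,"ry":0,"rz":-0.03,"hand":1},{"dx":0,"dy":0,"dz":0,"rx":0,"ry":0,"rz":0,"hand":1}]'; python3 st.py
python3 - <<'E'
from h import *
p,d=bot.grab_frame('side');cv2.imwrite('pics/s3.png',cv2.resize(p[150:300,200:400,::-1],None,fx=4,fy=4))
E
```

```text
clock: 10.3
position: [0.5833, -0.0736, 0.022]
tool_rot: [-3.136, -0.015, 2.827]
force: [-0.6, -0.0, 0.4]
grip_width: -0.0001
t 10.3 rack [ -45.9 -101.8] z 22.0 yaw_rack 3.069 rpy [-3.136 -0.015  2.827] Ftool xyz 0.53 -0.17 0.38 grip -0.0001
```

View pics/s3.png

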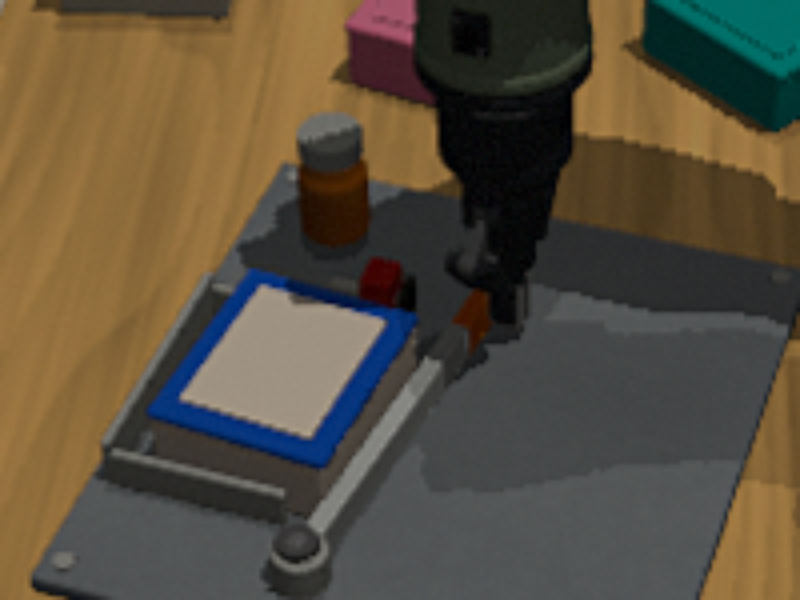

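```bash
python3 -m inch '[{"dx":-3,"dy":0,"dz":0,"rx":0,"ry":0,"rz":-0.02,"hand":1},{"dx":-3,"dy":0,"dz":0,"rx":0,"ry":0,"rz":-0.02,"hand":1},{"dx":-3,"dy":0,"dz":0,"rx":0,"ry":0,"rz":-0.02,"hand":1},{"dx":-2,"dy":0,"dz":0,"rx":0,"ry":0,"rz":0,"hand":1},{"dx":0,"dy":0,"dz":0,"rx":0,"ry":0,"rz":0,"hand":1}]'; python3 st.py
```

```text
clock: 10.85
position: [0.5939, -0.0769, 0.0219]
tool_rot: [-3.137, -0.015, 2.888]
force: [0.0, 0.9, -0.3]
grip_width: -0.0003
t 10.85 rack [ -34.8 -102.5] z 21.9 yaw_rack 3.129 rpy [-3.137 -0.015  2.888] Ftool xyz 0.21 0.83 -0.31 grip -0.0003
```

```bash
for i in 1; do python3 -m inch '[{"dx":-2,"dy":0,"dz":0,"rx":0,"ry":0,"rz":0,"hand":1},{"dx":-2,"dy":0,"dz":0,"rx":0,"ry":0,"rz":0,"hand":1}]'; python3 st.py; python3 -m inch '[{"dx":-1.5,"dy":0,"dz":0,"rx":0,"ry":0,"rz":0,"hand":1},{"dx":-1,"dy":0,"dz":0,"rx":0,"ry":0,"rz":0,"hand":1}]'; python3 st.py; done
```

```text
clock: 11.05
position: [0.5976, -0.0779, 0.0218]
tool_rot: [-3.136, -0.015, 2.888]
force: [-1.5, 0.1, -0.6]
grip_width: 0.0001
t 11.05 rack [ -31.  -102.6] z 21.8 yaw_rack 3.129 rpy [-3.136 -0.015  2.888] Ftool xyz 1.5 -0.33 -0.57 grip 0.0001
clock: 11.25
position: [0.6001, -0.0786, 0.0218]
tool_rot: [-3.136, -0.015, 2.888]
force: [-1.2, -0.3, 0.4]
grip_width: 0.0003
t 11.25 rack [ -28.4 -102.6] z 21.8 yaw_rack 3.129 rpy [-3.136 -0.015  2.888] Ftool xyz 1.08 -0.6 0.4 grip 0.0003
```

```bash
python3 -m inch '[{"dx":-1,"dy":0,"dz":0,"rx":0,"ry":0,"rz":0,"hand":1}]'; python3 st.py; python3 -m inch '[{"dx":-1,"dy":0,"dz":0,"rx":0,"ry":0,"rz":0,"hand":1}]'; python3 st.py
```

```text
clock: 11.35
position: [0.601, -0.0788, 0.0218]
tool_rot: [-3.136, -0.015, 2.888]
force: [-0.6, -1.2, 0.6]
grip_width: 0.0003
t 11.35 rack [ -27.5 -102.6] z 21.8 yaw_rack 3.13 rpy [-3.136 -0.015  2.888] Ftool xyz 0.29 -1.34 0.64 grip 0.0003
clock: 11.45
position: [0.602, -0.079, 0.0218]
tool_rot: [-3.136, -0.015, 2.888]
force: [-1.7, -1.1, 0.5]
grip_width: -0.0
t 11.45 rack [ -26.4 -102.6] z 21.8 yaw_rack 3.13 rpy [-3.136 -0.015  2.888] Ftool xyz 1.37 -1.46 0.49 grip -0.0
```

```bash
python3 -m inch '[{"dx":-0.8,"dy":0,"dz":0,"rx":0,"ry":0,"rz":0,"hand":1}]'; python3 st.py
```

```text
clock: 11.55
position: [0.6028, -0.0792, 0.0218]
tool_rot: [-3.137, -0.015, 2.888]
force: [-1.1, -0.6, 0.5]
grip_width: 0.0001
t 11.55 rack [ -25.6 -102.6] z 21.8 yaw_rack 3.13 rpy [-3.137 -0.015  2.888] Ftool xyz 0.9 -0.82 0.51 grip 0.0001
```

```bash
python3 -m inch '[{"dx":-0.8,"dy":0,"dz":0,"rx":0,"ry":0,"rz":0,"hand":1}]'; python3 st.py
```

```text
clock: 11.65
position: [0.6035, -0.0794, 0.0218]
tool_rot: [-3.136, -0.015, 2.888]
force: [-0.9, 0.6, -0.2]
grip_width: -0.0
t 11.65 rack [ -24.9 -102.6] z 21.8 yaw_rack 3.13 rpy [-3.136 -0.015  2.888] Ftool xyz 1.04 0.4 -0.17 grip -0.0
```

```bash
cat > ck.py <<'E'
from h import *
import sys
p=np.load('p.npy'); s=bot.observe(); y=s['tool_rot'][2]; F=np.array(s['force']); fx=F[0]*np.cos(y)+F[1]*np.sin(y)
print(round(s['clock'],2),'x,y',Rk(p,s['position'])[0].round(2),'Fx',round(fx,2)); sys.exit(fx>float(sys.argv[1]))
E
python3 -m inch '[{"dx":-0.8,"dy":0,"dz":0,"rx":0,"ry":0,"rz":0,"hand":1}]' >/dev/null; python3 ck.py 3.5 &&
python3 -m inch '[{"dx":-0.8,"dy":0,"dz":0,"rx":0,"ry":0,"rz":0,"hand":1}]' >/dev/null && python3 ck.py 3.5 &&
python3 -m inch '[{"dx":-0.8,"dy":0,"dz":0,"rx":0,"ry":0,"rz":0,"hand":1}]' >/dev/null && python3 ck.py 3.5 &&
python3 -m inch '[{"dx":-0.8,"dy":0,"dz":0,"rx":0,"ry":0,"rz":0,"hand":1}]' >/dev/null && python3 ck.py 3.5 &&
python3 -m inch '[{"dx":-0.8,"dy":0,"dz":0,"rx":0,"ry":0,"rz":0,"hand":1}]' >/dev/null && python3 ck.py 3.5 &&
python3 -m inch '[{"dx":-0.8,"dy":0,"dz":0,"rx":0,"ry":0,"rz":0,"hand":1}]' >/dev/null && python3 ck.py 3.5
```

```text
11.75 x,y [ -24.06 -102.62] Fx 0.84False
```

```bash
sed -i 's/sys.exit(\(.*\))$/sys.exit(int(\1))/' ck.py
python3 -m inch '[{"dx":-0.8,"dy":0,"dz":0,"rx":0,"ry":0,"rz":0,"hand":1}]' >/dev/null; python3 ck.py 3.5 &&
python3 -m inch '[{"dx":-0.8,"dy":0,"dz":0,"rx":0,"ry":0,"rz":0,"hand":1}]' >/dev/null && python3 ck.py 3.5 &&
python3 -m inch '[{"dx":-0.8,"dy":0,"dz":0,"rx":0,"ry":0,"rz":0,"hand":1}]' >/dev/null && python3 ck.py 3.5 &&
python3 -m inch '[{"dx":-0.8,"dy":0,"dz":0,"rx":0,"ry":0,"rz":0,"hand":1}]' >/dev/null && python3 ck.py 3.5 &&
python3 -m inch '[{"dx":-0.8,"dy":0,"dz":0,"rx":0,"ry":0,"rz":0,"hand":1}]' >/dev/null && python3 ck.py 3.5 &&
python3 -m inch '[{"dx":-0.8,"dy":0,"dz":0,"rx":0,"ry":0,"rz":0,"hand":1}]' >/dev/null && python3 ck.py 3.5
```

```text
11.85 x,y [ -23.27 -102.61] Fx 0.74
11.95 x,y [ -22.46 -102.62] Fx 0.7
12.05 x,y [ -21.62 -102.63] Fx -0.05
12.15 x,y [ -20.84 -102.64] Fx 1.17
12.25 x,y [ -20.04 -102.65] Fx 1.69
12.35 x,y [ -19.25 -102.69] Fx 1.33
```

```bash
python3 -m inch '[{"dx":-0.8,"dy":0,"dz":0,"rx":0,"ry":0,"rz":0,"hand":1}]' >/dev/null; python3 ck.py 3.5 &&
python3 -m inch '[{"dx":-0.8,"dy":0,"dz":0,"rx":0,"ry":0,"rz":0,"hand":1}]' >/dev/null && python3 ck.py 3.5 &&
python3 -m inch '[{"dx":-0.8,"dy":0,"dz":0,"rx":0,"ry":0,"rz":0,"hand":1}]' >/dev/null && python3 ck.py 3.5 &&
python3 -m inch '[{"dx":-0.8,"dy":0,"dz":0,"rx":0,"ry":0,"rz":0,"hand":1}]' >/dev/null && python3 ck.py 3.5 &&
python3 -m inch '[{"dx":-0.8,"dy":0,"dz":0,"rx":0,"ry":0,"rz":0,"hand":1}]' >/dev/null && python3 ck.py 3.5 &&
python3 -m inch '[{"dx":-0.8,"dy":0,"dz":0,"rx":0,"ry":0,"rz":0,"hand":1}]' >/dev/null && python3 ck.py 3.5
python3 - <<'E'
from h import *
p,d=bot.grab_frame('side');cv2.imwrite('pics/s4.png',cv2.resize(p[150:300,200:400,::-1],None,fx=4,fy=4))
E
```

```text
12.45 x,y [ -18.42 -102.65] Fx 1.84
12.55 x,y [ -17.65 -102.7 ] Fx 0.34
12.65 x,y [ -16.78 -102.69] Fx 0.79
12.75 x,y [ -16.03 -102.74] Fx 1.85
12.85 x,y [ -15.24 -102.69] Fx 2.11
12.95 x,y [ -14.41 -102.69] Fx 1.78
```

View pics/s4.png

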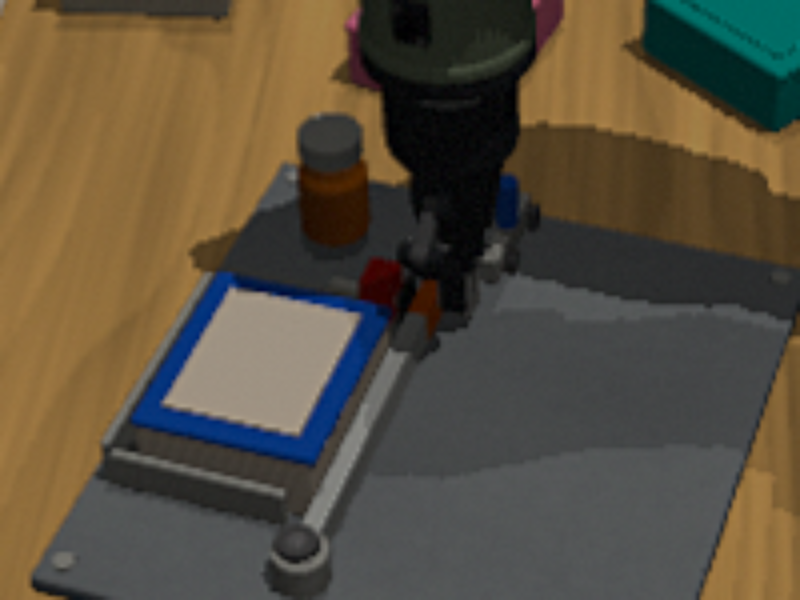

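```bash
python3 -m inch '[{"dx":-0.7,"dy":0,"dz":0,"rx":0,"ry":0,"rz":0,"hand":1}]' >/dev/null; python3 ck.py 4 &&
python3 -m inch '[{"dx":-0.7,"dy":0,"dz":0,"rx":0,"ry":0,"rz":0,"hand":1}]' >/dev/null && python3 ck.py 4 &&
python3 -m inch '[{"dx":-0.7,"dy":0,"dz":0,"rx":0,"ry":0,"rz":0,"hand":1}]' >/dev/null && python3 ck.py 4 &&
python3 -m inch '[{"dx":-0.7,"dy":0,"dz":0,"rx":0,"ry":0,"rz":0,"hand":1}]' >/dev/null && python3 ck.py 4 &&
python3 -m inch '[{"dx":-0.7,"dy":0,"dz":0,"rx":0,"ry":0,"rz":0,"hand":1}]' >/dev/null && python3 ck.py 4 &&
python3 -m inch '[{"dx":-0.7,"dy":0,"dz":0,"rx":0,"ry":0,"rz":0,"hand":1}]' >/dev/null && python3 ck.py 4 &&
python3 -m inch '[{"dx":-0.7,"dy":0,"dz":0,"rx":0,"ry":0,"rz":0,"hand":1}]' >/dev/null && python3 ck.py 4 &&
python3 -m inch '[{"dx":-0.7,"dy":0,"dz":0,"rx":0,"ry":0,"rz":0,"hand":1}]' >/dev/null && python3 ck.py 4
```

```text
13.1 x,y [ -13.81 -102.74] Fx 1.18
13.2 x,y [ -13.05 -102.74] Fx 0.75
13.3 x,y [ -12.31 -102.74] Fx 1.57
13.4 x,y [ -11.66 -102.76] Fx 1.57
13.5 x,y [ -10.95 -102.78] Fx 1.5
13.6 x,y [ -10.24 -102.77] Fx 1.73
13.7 x,y [  -9.77 -102.8 ] Fx 5.84
```

```bash
python3 -m inch '[{"dx":0,"dy":0,"dz":0,"rx":0,"ry":0,"rz":0,"hand":1}]' >/dev/null; python3 ck.py 4 ;python3 -m inch '[{"dx":0,"dy":0,"dz":0,"rx":0,"ry":0,"rz":0,"hand":1}]' >/dev/null; python3 ck.py 4
```

```text
13.8 x,y [  -9.82 -102.74] Fx 2.8
13.9 x,y [  -9.79 -102.81] Fx 3.67
```

```bash
python3 -m inch '[{"dx":-0.2,"dy":0,"dz":0,"rx":0,"ry":0,"rz":0,"hand":1},{"dx":0,"dy":0,"dz":0,"rx":0,"ry":0,"rz":0,"hand":1}]' >/dev/null; python3 ck.py 9 && python3 -m inch '[{"dx":-0.2,"dy":0,"dz":0,"rx":0,"ry":0,"rz":0,"hand":1},{"dx":0,"dy":0,"dz":0,"rx":0,"ry":0,"rz":0,"hand":1}]' >/dev/null && python3 ck.py 9 &&  python3 -m inch '[{"dx":-0.2,"dy":0,"dz":0,"rx":0,"ry":0,"rz":0,"hand":1},{"dx":0,"dy":0,"dz":0,"rx":0,"ry":0,"rz":0,"hand":1}]' >/dev/null && python3 ck.py 9
```

```text
14.1 x,y [  -9.77 -102.8 ] Fx 5.08
14.3 x,y [  -9.72 -102.78] Fx 5.54
14.5 x,y [  -9.69 -102.73] Fx 7.4
```

```bash
python3 -m inch '[{"dx":-0.3,"dy":0,"dz":0,"rx":0,"ry":0,"rz":0,"hand":1},{"dx":0,"dy":0,"dz":0,"rx":0,"ry":0,"rz":0,"hand":1}]' >/dev/null; python3 ck.py 11 && python3 -m inch '[{"dx":-0.3,"dy":0,"dz":0,"rx":0,"ry":0,"rz":0,"hand":1},{"dx":0,"dy":0,"dz":0,"rx":0,"ry":0,"rz":0,"hand":1}]' >/dev/null && python3 ck.py 11
```

```text
14.7 x,y [  -9.65 -102.71] Fx 9.58
14.9 x,y [  -9.61 -102.72] Fx 10.7
```

```bash
python3 -m inch '[{"dx":-0.15,"dy":0,"dz":0,"rx":0,"ry":0,"rz":0,"hand":1},{"dx":0,"dy":0,"dz":0,"rx":0,"ry":0,"rz":0,"hand":1}]' >/dev/null; python3 ck.py 13.5;  python3 -m inch '[{"dx":0,"dy":0,"dz":0,"rx":0,"ry":0,"rz":0,"hand":1}]' >/dev/null; python3 ck.py 13;python3 -m inch '[{"dx":0,"dy":0,"dz":0,"rx":0,"ry":0,"rz":0,"hand":1},{"dx":0,"dy":0,"dz":0,"rx":0,"ry":0,"rz":0,"hand":1}]' >/dev/null; python3 ck.py 13;python3 -m inch '[{"dx":0,"dy":0,"dz":0,"rx":0,"ry":0,"rz":0,"hand":1},{"dx":0,"dy":0,"dz":0,"rx":0,"ry":0,"rz":0,"hand":1}]' >/dev/null; python3 st.py
```

```text
15.1 x,y [  -9.59 -102.69] Fx 11.99
15.2 x,y [  -9.64 -102.71] Fx 11.86
15.4 x,y [  -9.59 -102.71] Fx 11.83
t 15.6 rack [  -9.6 -102.7] z 21.3 yaw_rack 3.13 rpy [-3.136 -0.018  2.888] Ftool xyz 11.19 0.11 5.44 grip -0.0
```

```bash
python3 -m inch '[{"dx":2,"dy":0,"dz":0,"rx":0,"ry":0,"rz":0,"hand":1},{"dx":6,"dy":0,"dz":0,"rx":0,"ry":0,"rz":0,"hand":1},{"dx":12,"dy":0,"dz":0,"rx":0,"ry":0,"rz":0,"hand":1},{"dx":12,"dy":0,"dz":0,"rx":0,"ry":0,"rz":0,"hand":1},{"dx":10,"dy":0,"dz":-10,"rx":0,"ry":0,"rz":0,"hand":1},{"dx":0,"dy":0,"dz":-25,"rx":0,"ry":0,"rz":0,"hand":1},{"dx":0,"dy":0,"dz":-25,"rx":0,"ry":0,"rz":0,"hand":1},{"dx":0,"dy":0,"dz":-25,"rx":0,"ry":0,"rz":0,"hand":1},{"dx":0,"dy":-0,"dz":0,"rx":0,"ry":0,"rz":0,"hand":1}]' ; python3 st.py
python3 - <<'E'
from h import *
for n in('top','side'):
    p,d=bot.grab_frame(n);cv2.imwrite(f'pics/{n}5.png',cv2.resize(p[150:345,210:430,::-1],None,fx=3,fy=3))
E
```

```text
clock: 16.5
position: [0.582, -0.073, 0.111]
tool_rot: [-3.137, -0.01, 2.888]
force: [0.5, 0.2, -0.2]
grip_width: -0.0
t 16.5 rack [ -47.3 -101.5] z 111.0 yaw_rack 3.129 rpy [-3.137 -0.01   2.888] Ftool xyz -0.47 0.32 -0.22 grip -0.0
```

View pics/top5.png

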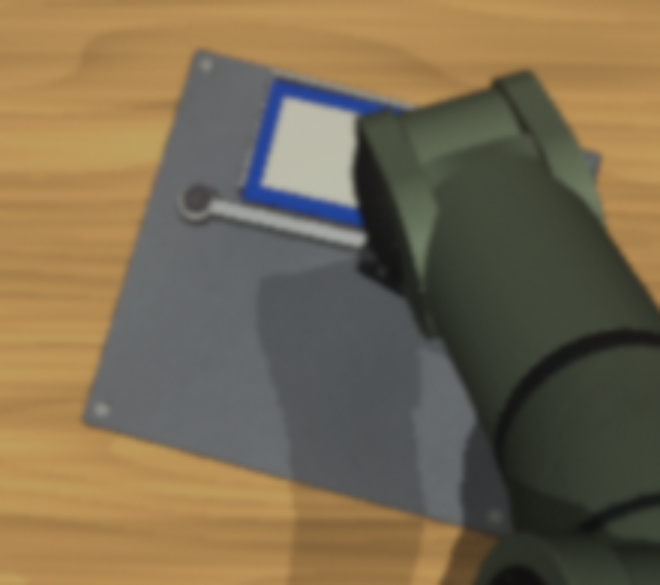

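View pics/side5.png

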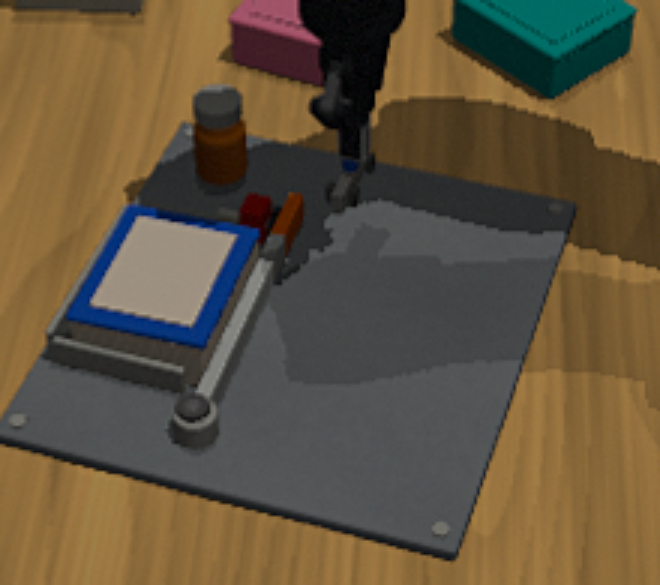

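```bash
python3 -m inch '[{"dx":-4,"dy":-20,"dz":0,"rx":0,"ry":0,"rz":0,"hand":1},{"dx":-4,"dy":-20,"dz":0,"rx":0,"ry":0,"rz":0,"hand":1},{"dx":-4,"dy":-20,"dz":0,"rx":0,"ry":0,"rz":0,"hand":1},{"dx":-4,"dy":-20,"dz":0,"rx":0,"ry":0,"rz":0,"hand":1},{"dx":-4,"dy":-20,"dz":0,"rx":0,"ry":0,"rz":0,"hand":1},{"dx":-3,"dy":-20,"dz":0,"rx":0,"ry":0,"rz":0,"hand":1},{"dx":0,"dy":0,"dz":0,"rx":0,"ry":0,"rz":0,"hand":1}]' ; python3 st.py
python3 - <<'E'
from h import *
P=np.load('p.npy')
p,d=bot.grab_frame('side');cv2.imwrite('pics/side6.png',cv2.resize(p[120:315,210:430,::-1],None,fx=3,fy=3))
p,d=bot.grab_frame('wrist');cv2.imwrite('pics/w6.png',p[:,:,::-1])
print(proj('wrist',np.c_[W(P,[(-23.5,-175.7)]),.065]))
r=bot.tip_of('wrist','bolt_post');print([(x['score'],x['centre'],Rk(P,unproj('wrist',(x['centre'][1],x['centre'][0]),.065))) for x in r])
E
```

```text
clock: 17.3
position: [0.5713, -0.1979, 0.1064]
tool_rot: [-3.135, -0.016, 2.884]
force: [-0.3, -0.2, -0.1]
grip_width: 0.0002
t 17.3 rack [ -27.8 -225.4] z 106.4 yaw_rack 3.126 rpy [-3.135 -0.016  2.884] Ftool xyz 0.21 -0.25 -0.1 grip 0.0002
[[406.99056642 274.64158618]]
[(0.83, [281.8, 409.4], array([[ -19.49144118, -173.52260735]]))]
```

View pics/side6.png

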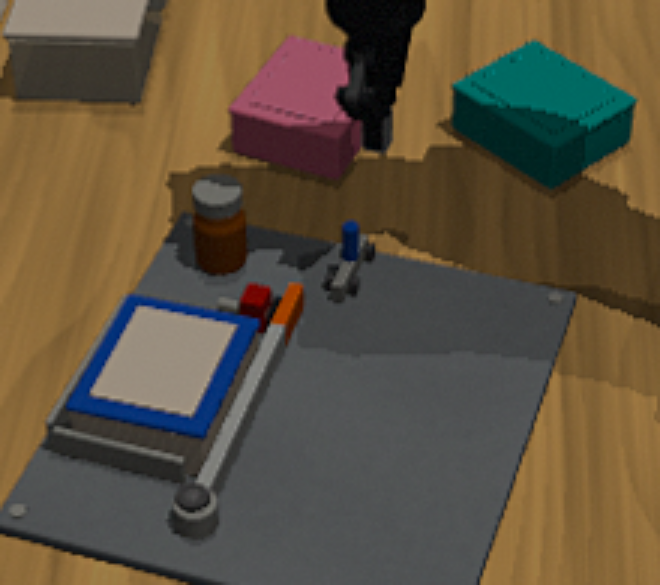

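View pics/w6.png

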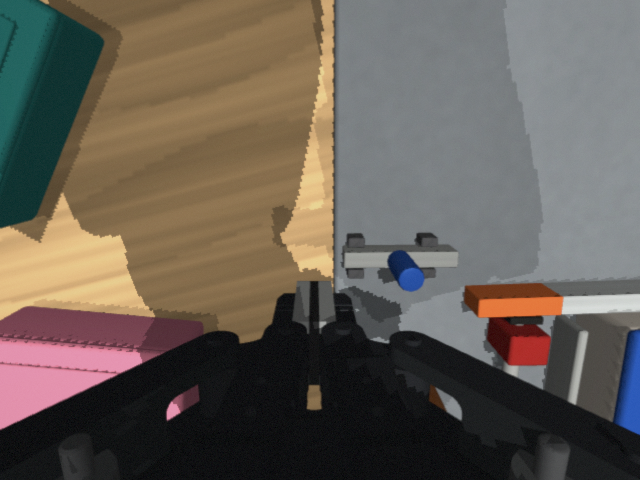

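```bash
python3 -m inch '[{"dx":-6,"dy":0,"dz":10,"rx":0,"ry":0,"rz":0,"hand":1},{"dx":0,"dy":0,"dz":20,"rx":0,"ry":0,"rz":0,"hand":1},{"dx":0,"dy":0,"dz":20,"rx":0,"ry":0,"rz":0,"hand":1},{"dx":0,"dy":0,"dz":12,"rx":0,"ry":0,"rz":0,"hand":1},{"dx":0,"dy":0,"dz":0,"rx":0,"ry":0,"rz":0,"hand":1}]' ; python3 st.py
python3 - <<'E'
from h import *
p,d=bot.grab_frame('wrist');cv2.imwrite('pics/w7.png',p[:,:,::-1])
E
```

```text
clock: 17.95
position: [0.5766, -0.1956, 0.0435]
tool_rot: [-3.137, -0.018, 2.889]
force: [-0.7, -0.4, 0.4]
grip_width: 0.0002
t 17.95 rack [ -23.2 -221.8] z 43.5 yaw_rack 3.131 rpy [-3.137 -0.018  2.889] Ftool xyz 0.54 -0.57 0.36 grip 0.0002
```

View pics/w7.png

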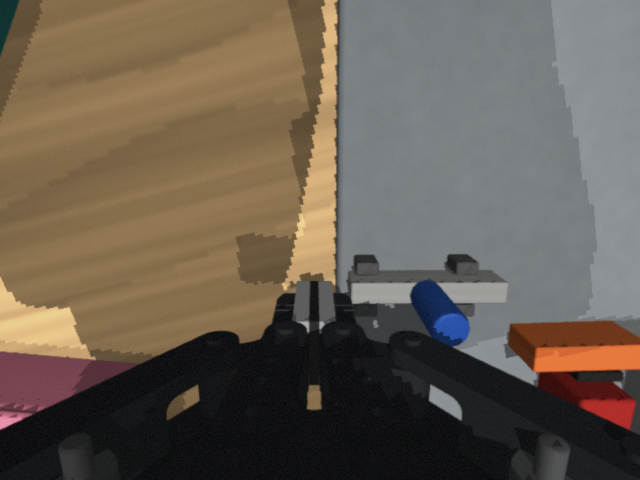

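```bash
python3 -m inch '[{"dx":-2,"dy":6,"dz":0,"rx":0,"ry":0,"rz":0,"hand":1},{"dx":0,"dy":6,"dz":0,"rx":0,"ry":0,"rz":0,"hand":1},{"dx":0,"dy":6,"dz":0,"rx":0,"ry":0,"rz":0,"hand":1},{"dx":0,"dy":4,"dz":0,"rx":0,"ry":0,"rz":0,"hand":1},{"dx":0,"dy":4,"dz":0,"rx":0,"ry":0,"rz":0,"hand":1}]' ; python3 st.py
python3 -m inch '[{"dx":0,"dy":4,"dz":0,"rx":0,"ry":0,"rz":0,"hand":1},{"dx":0,"dy":4,"dz":0,"rx":0,"ry":0,"rz":0,"hand":1},{"dx":0,"dy":4,"dz":0,"rx":0,"ry":0,"rz":0,"hand":1}]' ; python3 st.py
python3 - <<'E'
from h import *
p,d=bot.grab_frame('wrist');cv2.imwrite('pics/w8.png',p[:,:,::-1])
E
```

```text
clock: 18.5
position: [0.586, -0.1713, 0.0454]
tool_rot: [-3.137, -0.015, 2.888]
force: [0.4, -0.3, 0.6]
grip_width: 0.0002
t 18.5 rack [ -19.9 -196. ] z 45.4 yaw_rack 3.13 rpy [-3.137 -0.015  2.888] Ftool xyz -0.43 -0.24 0.55 grip 0.0002
clock: 18.8
position: [0.5888, -0.1603, 0.0452]
tool_rot: [-3.136, -0.015, 2.888]
force: [-1.6, -1.7, 2.5]
grip_width: 0.0
t 18.8 rack [ -19.9 -184.7] z 45.2 yaw_rack 3.129 rpy [-3.136 -0.015  2.888] Ftool xyz 1.07 -2.07 2.47 grip 0.0
```

View pics/w8.png

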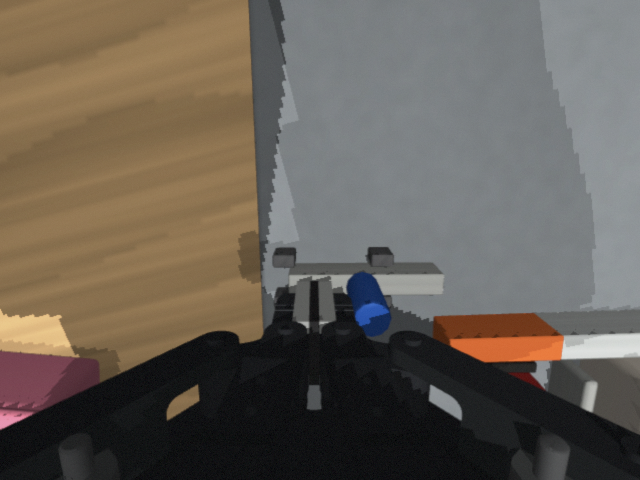

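```bash
cat > cy.py <<'E'
from h import *
import sys
p=np.load('p.npy'); s=bot.observe(); y=s['tool_rot'][2]; F=np.array(s['force']); fy=-(F[0]*np.sin(y)-F[1]*np.cos(y))
print(round(s['clock'],2),'x,y',Rk(p,s['position'])[0].round(2),'Fy',round(fy,2),'Fz',round(F[2],2)); sys.exit(int(fy>float(sys.argv[1])))
E
python3 -m inch '[{"dx":0,"dy":4,"dz":0,"rx":0,"ry":0,"rz":0,"hand":1},{"dx":0,"dy":4,"dz":0,"rx":0,"ry":0,"rz":0,"hand":1}]' >/dev/null; python3 cy.py 6 && python3 -m inch '[{"dx":0,"dy":4,"dz":0,"rx":0,"ry":0,"rz":0,"hand":1},{"dx":0,"dy":3,"dz":0,"rx":0,"ry":0,"rz":0,"hand":1}]' >/dev/null; python3 cy.py 6 && python3 -m inch '[{"dx":0,"dy":3,"dz":0,"rx":0,"ry":0,"rz":0,"hand":1},{"dx":0,"dy":2,"dz":0,"rx":0,"ry":0,"rz":0,"hand":1}]' >/dev/null; python3 cy.py 6
python3 - <<'E'
from h import *
p,d=bot.grab_frame('wrist');cv2.imwrite('pics/w9.png',p[:,:,::-1])
E
```

```text
19.05 x,y [ -19.79 -176.5 ] Fy 2.15 Fz 3.09
19.25 x,y [ -19.72 -169.07] Fy 1.91 Fz 2.52
19.45 x,y [ -19.67 -164.21] Fy 2.21 Fz 2.55
```

View pics/w9.png

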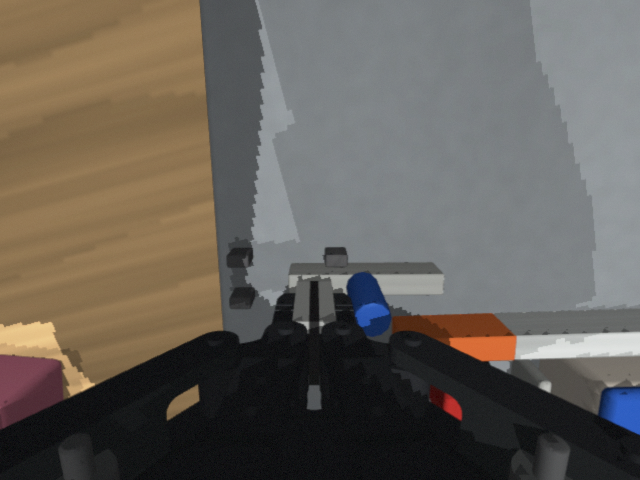

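Tongue now spans columns 290–443, well in front of the bar's end (column ~395); continuing to the hard end.

```bash
python3 -m inch '[{"dx":0,"dy":1.5,"dz":0,"rx":0,"ry":0,"rz":0,"hand":1}]' >/dev/null; python3 cy.py 6 && python3 -m inch '[{"dx":0,"dy":1.5,"dz":0,"rx":0,"ry":0,"rz":0,"hand":1}]' >/dev/null && python3 cy.py 6 && python3 -m inch '[{"dx":0,"dy":1.5,"dz":0,"rx":0,"ry":0,"rz":0,"hand":1}]' >/dev/null && python3 cy.py 6 && python3 -m inch '[{"dx":0,"dy":1.5,"dz":0,"rx":0,"ry":0,"rz":0,"hand":1}]' >/dev/null && python3 cy.py 6 && python3 -m inch '[{"dx":0,"dy":1.5,"dz":0,"rx":0,"ry":0,"rz":0,"hand":1}]' >/dev/null && python3 cy.py 6 && python3 -m inch '[{"dx":0,"dy":1.5,"dz":0,"rx":0,"ry":0,"rz":0,"hand":1}]' >/dev/null && python3 cy.py 6 && python3 -m inch '[{"dx":0,"dy":1.5,"dz":0,"rx":0,"ry":0,"rz":0,"hand":1}]' >/dev/null && python3 cy.py 6 && python3 -m inch '[{"dx":0,"dy":1.5,"dz":0,"rx":0,"ry":0,"rz":0,"hand":1}]' >/dev/null && python3 cy.py 6
```

```text
19.6 x,y [ -19.66 -163.09] Fy 3.92 Fz 1.66
19.7 x,y [ -19.66 -161.61] Fy 2.49 Fz 2.86
19.8 x,y [ -19.62 -160.03] Fy 3.02 Fz 1.92
19.9 x,y [ -19.64 -158.48] Fy 3.73 Fz 2.93
20.0 x,y [ -19.61 -156.96] Fy 2.62 Fz 1.01
20.1 x,y [ -19.57 -155.44] Fy 3.7 Fz 2.45
20.2 x,y [ -19.57 -154.48] Fy 10.04 Fz 3.14
```

```bash
python3 -m inch '[{"dx":0,"dy":0.5,"dz":0,"rx":0,"ry":0,"rz":0,"hand":1},{"dx":0,"dy":0,"dz":0,"rx":0,"ry":0,"rz":0,"hand":1}]' >/dev/null; python3 cy.py 6;
python3 -m inch '[{"dx":0,"dy":-2,"dz":0,"rx":0,"ry":0,"rz":0,"hand":1},{"dx":0,"dy":-8,"dz":0,"rx":0,"ry":0,"rz":0,"hand":1},{"dx":0,"dy":-15,"dz":0,"rx":0,"ry":0,"rz":0,"hand":1},{"dx":0,"dy":-15,"dz":-10,"rx":0,"ry":0,"rz":0,"hand":1},{"dx":0,"dy":-10,"dz":-25,"rx":0,"ry":0,"rz":0,"hand":1},{"dx":0,"dy":0,"dz":-30,"rx":0,"ry":0,"rz":0,"hand":1},{"dx":0,"dy":0,"dz":-30,"rx":0,"ry":0,"rz":0,"hand":1},{"dx":20,"dy":-30,"dz":-30,"rx":0,"ry":0,"rz":0,"hand":1},{"dx":20,"dy":-30,"dz":-10,"rx":0,"ry":0,"rz":0,"hand":1},{"dx":20,"dy":-30,"dz":0,"rx":0,"ry":0,"rz":0,"hand":1}]'
python3 -m inch '[{"dx":20,"dy":-35,"dz":0,"rx":0,"ry":0,"rz":0,"hand":1},{"dx":20,"dy":-35,"dz":0,"rx":0,"ry":0,"rz":0,"hand":1},{"dx":20,"dy":-35,"dz":0,"rx":0,"ry":0,"rz":0,"hand":1},{"dx":20,"dy":-35,"dz":0,"rx":0,"ry":0,"rz":0,"hand":1},{"dx":0,"dy":0,"dz":0,"rx":0,"ry":0,"rz":0,"hand":1}]'
python3 - <<'E'
from h import *
P=np.load('p.npy')
for n in('top','side'):
    p,d=bot.grab_frame(n);cv2.imwrite(f'pics/{n}9.png',cv2.resize(p[150:345,210:430,::-1],None,fx=3,fy=3))
    for t,z in(('bolt_post',.065),('bar_end',.036),('jar',.012),('tub',.012)):
        print(n,t,[(round(r['score'],2),Rk(P,unproj(n,r['centre'][::-1],z))[0].round(1)) for r in bot.tip_of(n,t)][:2])
print(bot.observe()['clock'])
E
```

```text
20.4 x,y [ -19.59 -154.65] Fy 7.23 Fz 3.53
clock: 21.4
position: [0.5047, -0.2525, 0.1833]
tool_rot: [-3.136, -0.012, 2.887]
force: [0.3, -1.1, -0.6]
grip_width: -0.0001
clock: 21.9
position: [0.388, -0.3709, 0.1833]
tool_rot: [-3.134, -0.017, 2.88]
force: [0.4, -0.9, 0.3]
grip_width: -0.0004
top bolt_post [(0.57, array([ -14.4, -137.7]))]
top bar_end [(0.84, array([  13.7, -120.4]))]
top jar [(0.83, array([  79. , -167.9]))]
top tub [(0.97, array([  70.8, -370.1])), (0.78, array([-130.8, -434.2]))]
side bolt_post [(0.55, array([ -21.1, -130.9])), (0.17, array([-15.8, -37.4]))]
side bar_end [(0.74, array([   2.8, -123.6]))]
side jar [(0.67, array([  14. , -138.5])), (0.63, array([  81.8, -149.4]))]
side tub [(0.79, array([-129.3, -403.7])), (0.58, array([  75.3, -350.3]))]
22.4
```

View pics/top9.png

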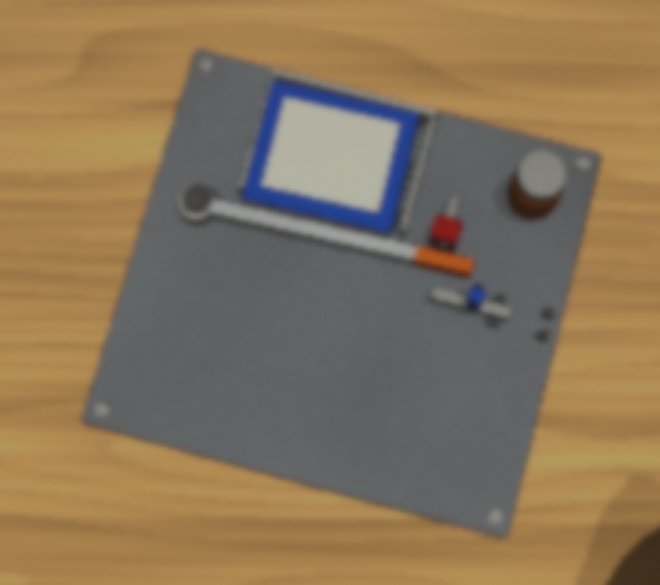

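View pics/side9.png

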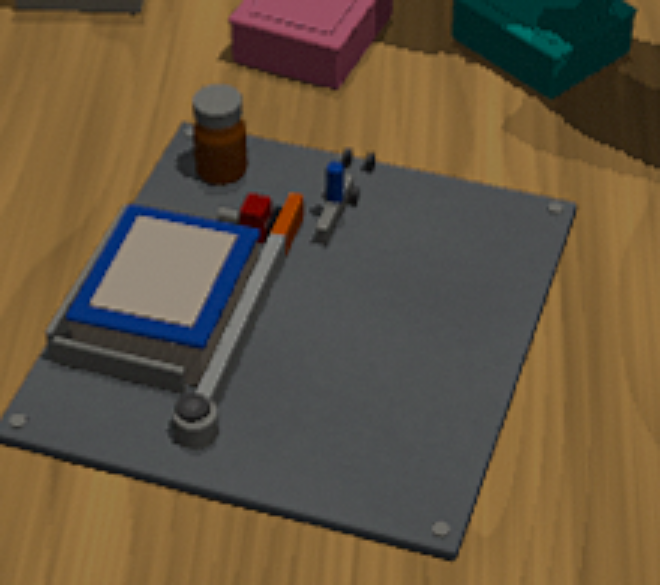

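```bash
python3 -c "
from workcell import bot
print(bot.job_done())"
```

```text
the job is handed in; nothing more can be done
None
```

I pushed the bar shut by its orange end until it met the pad, leaned it there, then slid the bolt across to its hard end. I handed the job in at about 22.4 s, with the arm clear of everything.

- **Lean on the pad:** The bar met the pad with the tool at about rack x -9.8 mm. I held it at 11.2 to 12.0 N for more than half a second. The highest force I read was 12.0 N, but I only read it at the end of each move, so short peaks between readings are not covered. During the lean the tool also showed about 5 N vertically, probably rubbing against the bar.
- **Bolt:** It took 2 to 4 N until the force jumped to 10 N at its end. The top camera then put the post at rack y -138 mm, which matches the full 42 mm of travel. The post's x came out several millimetres off there (-14 instead of -23.5 mm), and the side camera gave y -131 mm. I put both down to detection and calibration error.
- **Last pictures:** The bar was against the pad with the bolt tongue in front of its end. The tub was pushed into its bay and the jar was standing in place. The network reported only the look-alike tubs in those last pictures, so I judged the tub by eye. The cup and bottle were outside those last crops, but the arm never went near them.
- **What went wrong on the way:** My first wrist turn ran into joint 7's range, so I pushed with the opposite side of the fingers. The first moves were also refused because the rows were missing keys. Neither disturbed the scene.

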